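# Find the rattling sample tin and hold it out

### The job

One of the three sealed sample tins has something heavy rolling loose inside, while the contents of the other two are packed tight: pick the tins up one after another and give each a brisk shake in the air until you find the one that rattles, standing every silent one back upright where it stood and leaving the other things on the bench alone. Hold the rattling tin out still and upright over the middle of the steel hand-over plate, its underside about 15 cm above the plate, and finish while still holding it there.

Things in the scene. Friction and masses are not known exactly. Their poses are not given: they have to be found in the camera images.
- tin_left: left one (largest y) of three look-alike sealed round aluminium sample tins standing on the bench: 124 mm across, 50 mm tall, 0.3 to 0.5 kg with contents whichever it is. On its lid a black bar handle 60 mm long (along the tin's x), 20 mm thick (y), its top 88 mm above the underside. Origin: centre of its underside, z up. Grip across the bar from above, TCP 76 mm above the underside, 50 N
- tin_middle: middle one of the three look-alike tins, size, handle and origin as tin_left. In any one of the three a hidden 33 mm, 150 g steel ball rolls in a round space 106 mm wide, pose not given. Strokes of 80 mm at 0.35 m/s make it knock and roll 37 mm off centre to the side of the last stroke, which shifts the wrist moment by about 0.05 N m that way; in the other two a 150 g pack fills the space
- tin_right: right one (smallest y) of the three look-alike tins, size, handle and origin as tin_left
- plate: square bare steel hand-over plate fixed flat on the bench at its far side, 150 x 150 mm, 6 mm thick; origin: centre of its underside, on the bench
- timer: bystander: grey bench timer, 62 x 44 x 20 mm, lying flat; origin: centre of its underside
- marker: bystander: marker pen, 128 mm long (along its x), 16 mm thick, lying; origin: under its middle
- reagent: bystander: white bottle, 56 mm across, 120 mm tall, standing; origin: centre of its underside
- jar: bystander: clear jar, 60 mm across, 70 mm tall, standing; origin: centre of its underside
- tub: bystander: clear open tub, 60 x 60 x 35 mm; origin: centre of its underside
- carton: bystander: small carton, 60 x 45 x 30 mm; origin: centre of its underside
There are look-alikes about, which are no part of the job. Leave any blue or yellow look-alike of the tin_right alone.

How it is judged:
On the way:
1. the tin with the loose content is shaken off the bench so that its content rolls (more than 30 mm off centre, while the tin moves at over 0.1 m/s) (((distance between ball_center and tin_left_mid below 0.05 m and height (world z) of tin_left above 0.03 m and horizontal distance between ball_center and tin_left above 0.03 m and linear speed of tin_left above 0.1 m/s) or (distance between ball_center and tin_middle_mid below 0.05 m and height (world z) of tin_middle above 0.03 m and horizontal distance between ball_center and tin_middle above 0.03 m and linear speed of tin_middle above 0.1 m/s) or (distance between ball_center and tin_right_mid below 0.05 m and height (world z) of tin_right above 0.03 m and horizontal distance between ball_center and tin_right above 0.03 m and linear speed of tin_right above 0.1 m/s))).
At the end, for the whole second after the job is handed in: The rattling tin is in the fingers (over 3 N), still, upright within 0.2 rad, within 50 mm of the plate's middle, underside 80 to 250 mm above the bench; the other two stand upright, at rest, untouched, within 40 mm of where they stood (((distance between ball_center and tin_left_mid below 0.05 m and horizontal distance between tin_left and plate below 0.05 m and z of tin_left in the frame of plate between 0.08 and 0.25 m and angle between tin_left's own z axis and vertical below 0.2 rad and linear speed of tin_left below 0.05 m/s and contact force between tin_left and the fingers above 3 N and distance of each of tin_middle, tin_right from where it was at the start of the episode below 0.04 m and angle between each of tin_middle, tin_right's own z axis and vertical below 0.08 rad and linear speed of each of tin_middle, tin_right below 0.02 m/s and contact force between each of tin_middle, tin_right and the arm below 0.2 N) or (distance between ball_center and tin_middle_mid below 0.05 m and horizontal distance between tin_middle and plate below 0.05 m and z of tin_middle in the frame of plate between 0.08 and 0.25 m and angle between tin_middle's own z axis and vertical below 0.2 rad and linear speed of tin_middle below 0.05 m/s and contact force between tin_middle and the fingers above 3 N and distance of each of tin_left, tin_right from where it was at the start of the episode below 0.04 m and angle between each of tin_left, tin_right's own z axis and vertical below 0.08 rad and linear speed of each of tin_left, tin_right below 0.02 m/s and contact force between each of tin_left, tin_right and the arm below 0.2 N) or (distance between ball_center and tin_right_mid below 0.05 m and horizontal distance between tin_right and plate below 0.05 m and z of tin_right in the frame of plate between 0.08 and 0.25 m and angle between tin_right's own z axis and vertical below 0.2 rad and linear speed of tin_right below 0.05 m/s and contact force between tin_right and the fingers above 3 N and distance of each of tin_left, tin_middle from where it was at the start of the episode below 0.04 m and angle between each of tin_left, tin_middle's own z axis and vertical below 0.08 rad and linear speed of each of tin_left, tin_middle below 0.02 m/s and contact force between each of tin_left, tin_middle and the arm below 0.2 N))); the arm keeps its last pose, push and grip.
It fails at once if a bystander is pushed more than 30 mm from its place (distance of any of timer, marker, reagent, jar, tub, carton from where it was at the start of the episode above 0.03 m).
It also fails if it takes over 72 s, if anything falls off the work surface, if the arm or the gripper's body presses on something with over 40 N, if the wrist force passes 120 N, or if a joint passes its speed limit or range.

### The arm

A 6-joint arm with a two-finger parallel gripper is mounted at the origin on the work surface. World frame = base frame: x ahead of the robot, y to its left, z up, the work surface at z = 0. Lengths are in m, angles in rad, forces in N, time in s.
With the tool pointing down it reaches from about 0.25 to 0.775 m from the base axis. Payload 4 kg.
Tool frame: the origin (TCP) lies between the finger pads, 19 mm behind the fingertips; this is the grasp point; z points along the fingers, y is the line along which they close (so a half turn about z gives the same grasp; the last joint's range is limited). The gripper opens to 94 mm and grips with 3 to 60 N. Pads are 16 mm wide; open, the fingers measure 119 mm over their backs; the gripper's body (75 mm by 177 mm) begins 78 mm behind the grasp point.
Start: joints at [1.244, 0.087, 1.371, -0, 1.684, -0.103], TCP at [0.122, 0.536, 0.224] pointing down, gripper open.
Joint ranges: [-3.1, 3.1], [-0.76, 2.03], [0.27, 2.55], [-1.08, 4.22], [0.17, 2.65], [-2.57, 2.57]. Speed limits (rad/s): [2.79, 2.79, 3.14, 3.14, 3.14, 3.14].

### API

Orientations are given as [roll, pitch, yaw] about the fixed x, y, z axes, in that order (R = Rz(yaw) Ry(pitch) Rx(roll)).
In Python, from bench import robot gives the robot as it stands.
- The arm moves only by the tool servo_tool, never from a script. Its argument "moves" is a list of rows, each a list of 5 numbers: the shift along the tool's x, y, z in units of 25 mm (1.0 is 25 mm), then the turn about the tool's z in units of 6 degrees (1.0 is 6 degrees), then the closure, from 0 (fully open) to 1 (shut). In form: [[dx, dy, dz, yaw, gripper], ...]. A call has 1 to 10 rows; each row is the pose to reach, as a shift and turn from the pose commanded when the call began, along the tool's axes at that moment; what a row does not reach only later rows make up. A row lasts 1/12 s, in which the tool goes at most 41.7 mm and 7.16 degrees, less where a joint would pass 70% of its speed; a pose out of reach is approached as far as the arm can. A call with a gripper value outside its range is refused whole. The fingers move at their own pace and stop on an object; the grip force is fixed at half the most. Time passes only in rows, so rows that repeat a pose let the fingers close. It gives the time, the measured TCP pose, the force, the opening and the grip force at its end, in the units of the state.
- robot.get_obs(): the state, without advancing time (a new reading comes with each control period).
- robot.snapshot(name): name is "side" or "top" or "wrist"; returns a dict with "image" (384x512x3 uint8, blue, green, red), "fx", "fy", "cx", "cy" (pixels), "eye" and "orientation" of the camera in the world; the wrist camera has in their place "T_tool_cam" (4x4, takes a point from camera to tool coordinates, whose origin is the TCP and whose axes are the flange's). Camera axes: x right, y down, z forward; pixel columns grow to the right and rows downward; lengths in m; the calibration is good to about 2 mm. A picture is of the moment at which its call begins: read the wrist's pose just before it. There is no depth.
- robot.close_job(): hands the job in; it is judged then, once.
The state is a dict: "time": time; "joint_positions": joint angles; "qvel": joint speeds; "joint_torque": joint torques, N m; "tool_pos": TCP position; "ee_rot": TCP orientation; "wrist_force": force on the tool from outside, world axes, zero at the start; "wrist_torque": the same for the moment, N m; "width": finger opening in m; "finger_force": force on a finger pad.
Only numpy, scipy, OpenCV 4.12 (cv2) and the standard library are available. Lean on these libraries where they do the work, as an engineer would, in place of code of your own. Each camera call takes 0.05 s, during which the arm holds its last target. There are 200 camera calls.

## Working session

There is one attempt and no reset: what is moved stays moved. The work goes in short steps, Python scripts to look and compute and a tool call to move; the robot and the scene stay as the last step left them, time stands still between calls to the robot, and variables do not carry over. Pictures are saved under pics/ and viewed, at most 10 in all, crops included, and the job is handed in when it is done.

Besides the shell and the picture viewer there is one more tool, called after "Request:" as a command line: name --pt "numbers of a row" for each row, then --argument value for the rest. servo_tool: Moves the arm, as the interface text tells. Its arguments: {"type":"object","properties":{"moves":{"type":"array"}},"required":["moves"]}

```bash
mkdir -p pics
cat > h.py <<'E'
from bench import robot
import cv2, numpy as np
def snap(n,f):
    s=robot.snapshot(n); cv2.imwrite(f'pics/{f}.png',s['image']); 
    np.save(f'pics/{f}.npy',{k:v for k,v in s.items() if k!='image'},allow_pickle=True); return s
def ray(s,u,v,z):
    from scipy.spatial.transform import Rotation as R
    o=np.array(s['orientation']); M=o if o.shape==(3,3) else R.from_euler('xyz',o).as_matrix()
    d=M@np.array([(u-s['cx'])/s['fx'],(v-s['cy'])/s['fy'],1]); e=np.array(s['eye'])
    return e+d*(z-e[2])/d[2]
def load(f): return np.load(f'pics/{f}.npy',allow_pickle=True).item()
E
python3 - <<'E'
from h import *
o=robot.get_obs(); print(o)
s=snap('top','top0'); print({k:v for k,v in s.items() if k!='image'})
t=snap('side','side0'); print({k:v for k,v in t.items() if k!='image'})
cv2.imwrite('pics/top0b.png',cv2.resize(s['image'],(800,600),interpolation=cv2.INTER_CUBIC))
E
```

```text
{'time': 0.0, 'joint_positions': array([ 1.24392093e+00,  8.79346281e-02,  1.37224630e+00, -2.55430922e-05,
        1.68362779e+00, -1.03099921e-01]), 'qvel': array([ 0.00164712,  0.00078909, -0.00047899, -0.00023832,  0.00107736,
       -0.00061615]), 'joint_torque': array([ 2.15190698e-04, -3.40164328e+01, -3.02431297e+01,  7.18736742e-02,
        3.27669620e-02, -1.59049328e-04]), 'tool_pos': array([0.12189678, 0.53578869, 0.22311933]), 'ee_rot': array([-3.13938575e+00, -2.02818487e-04,  2.91781410e+00]), 'wrist_force': array([ 0.34115843,  0.05080875, -0.0686806 ]), 'wrist_torque': array([ 0.01915599,  0.06435808, -0.02153122]), 'finger_force': 0.0, 'width': 0.09382372652352475}
{'fx': 443.44222246748376, 'fy': 443.44222246748376, 'cx': 247.4671118373429, 'cy': 191.55012096509162, 'eye': array([ 0.36784252, -0.01318243,  1.21008347]), 'orientation': array([-3.05898717, -0.03052644, -1.5665946 ])}
{'fx': 408.7158440878303, 'fy': 408.7158440878303, 'cx': 256.5641109921825, 'cy': 188.20142502837527, 'eye': array([-0.04290372, -0.63590368,  0.88018911]), 'orientation': array([-2.38554166, -0.00759864, -0.67318276])}
```

View pics/top0b.png

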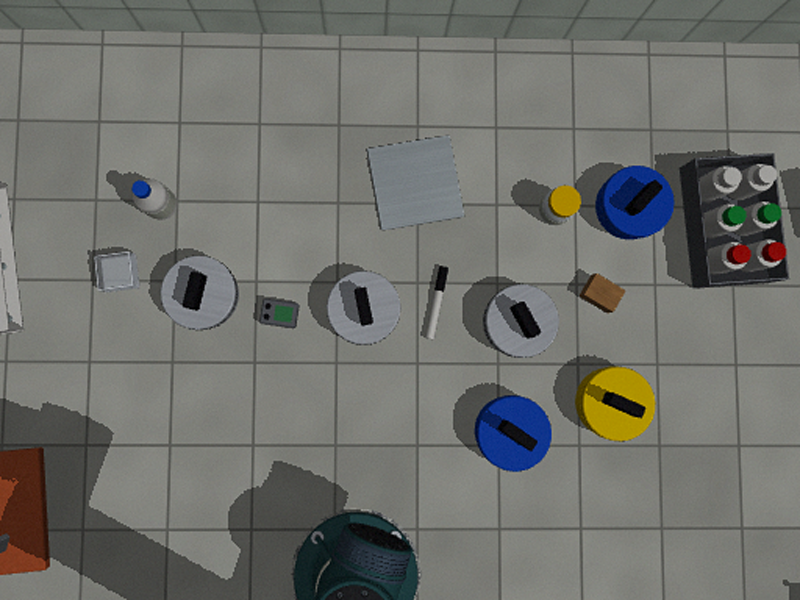

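View pics/side0.png

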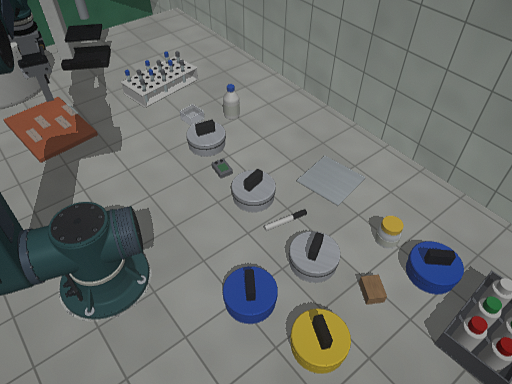

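The top view has three bare-aluminium tins at 800x600 pixels (199,292), (364,307) and (522,320), which are left, middle and right. The blue tins at (513,433) and (635,202) and the yellow one at (618,404) are look-alikes, so I won't touch them. The plate is at (416,182). The side view agrees. Next is an enlarged crop to measure the handles.

Run:
```python
from h import *
im=cv2.imread('pics/top0.png')
# crop 512-img x 95..365,y 150..235 in three tiles 90x..
out=[cv2.resize(im[160:235,x:x+64],None,fx=4,fy=4,interpolation=cv2.INTER_CUBIC) for x in (95,201,302)]
cv2.imwrite('pics/crop.png',np.hstack(out))
# black bars by threshold
s=load('top0')
m=(im.max(2)<40).astype(np.uint8)
for n,x in zip('LMR',(95,201,302)):
    mm=np.zeros_like(m); mm[160:235,x:x+64]=m[160:235,x:x+64]
    k,l,st,c=cv2.connectedComponentsWithStats(mm)
    i=1+np.argmax(st[1:,4]); p=np.argwhere(l==i)[:,::-1].astype(np.float32)
    print(n,st[i],cv2.minAreaRect(p))
```

```text
L [117 174  15  25 259] ((124.20587921142578, 185.6764678955078), (10.914102554321289, 23.525955200195312), 14.03624439239502)
M [227 184  11  24 181] ((231.9807891845703, 195.4038543701172), (23.926164627075195, 7.648528575897217), 78.69007110595703)
R [326 193  20  23 240] ((335.6556701660156, 204.5802001953125), (23.407987594604492, 10.295629501342773), 60.945396423339844)
```

View pics/crop.png

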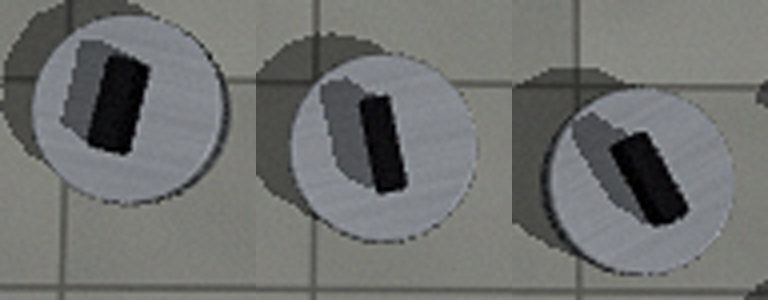

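The crop confirms three silver tins with black bar handles. In top-image pixels the lid centres are L≈(127,187.5), M≈(233,197) and R≈(334.5,205.3).

Run:
```python
from h import *
s=load('top0'); c=lambda u,v,z:ray(s,u,v,z)[:2]
for n,p,a in (('L',(127,187.5),14.04+90),('M',(233,197),78.69),('R',(334.5,205.3),60.95)):
    d=np.array([np.cos(np.radians(a)),np.sin(np.radians(a))])*12
    C=c(*p,.05); v=c(p[0]+d[0],p[1]+d[1],.088)-c(p[0]-d[0],p[1]-d[1],.088)
    # radius check
    r=[np.linalg.norm(c(p[0]+q,p[1],.05)-C) for q in (23.5,)]
    print(n,C.round(4),'bar yaw deg',np.degrees(np.arctan2(v[1],v[0])).round(1)%180,'len',np.linalg.norm(v).round(3),r, np.linalg.norm(C))
P=np.array([(368,150),(450,136),(464,214),(384,229)])*.64
Q=np.array([c(u,v,.006) for u,v in P]);print('plate',Q.round(3),Q.mean(0))
for n,p in dict(timer=(277,312),marker=(435,301),reag=(160,210),tub=(115,270),carton=(603,293),jar=(555,215),blue=(513,433)).items(): print(n,c(p[0]*.64,p[1]*.64,.01).round(3))
o=robot.get_obs()
from scipy.spatial.transform import Rotation as R
print(R.from_euler('xyz',o['ee_rot']).as_matrix().round(3))
```

```text
L [0.4726 0.266 ] bar yaw deg 167.6 len 0.06 [np.float64(0.060874222407261994)] 0.5422752715845149
M [ 0.4495 -0.0103] bar yaw deg 11.699999999999989 len 0.061 [np.float64(0.06166020555474865)] 0.4496137404752984
R [ 0.4293 -0.2778] bar yaw deg 28.69999999999999 len 0.061 [np.float64(0.062435162863339735)] 0.5113262081623647
plate [[ 0.733 -0.015]
 [ 0.761 -0.161]
 [ 0.62  -0.186]
 [ 0.592 -0.044]] [ 0.67651622 -0.10166874]
timer [0.444 0.14 ]
marker [ 0.465 -0.134]
reag [0.621 0.346]
tub [0.515 0.419]
carton [ 0.481 -0.43 ]
jar [ 0.619 -0.347]
blue [ 0.238 -0.268]
[[-0.975  0.222 -0.001]
 [ 0.222  0.975 -0.002]
 [ 0.    -0.002 -1.   ]]
```

```bash
cat >> h.py <<'E'
from scipy.spatial.transform import Rotation as R
def to(x,y,z,yawdeg):
    o=robot.get_obs(); M=R.from_euler('xyz',o['ee_rot']).as_matrix()
    d=M.T@(np.array([x,y,z])-o['tool_pos'])/.025
    c=np.degrees(np.arctan2(M[1,0],M[0,0])); t=(c-yawdeg+90)%180-90
    print('units',d.round(2),'turn',round(t/6,2),'| t',round(o['time'],2),'pos',o['tool_pos'].round(4),'yaw',c.round(1),'q6',o['joint_positions'][[0,5]].round(2))
def q(f='', n=1):
    o=robot.get_obs(); print('t',round(o['time'],2),'pos',o['tool_pos'].round(4),'F',o['wrist_force'].round(2),'T',o['wrist_torque'].round(3),'w',round(o['width'],4),'ff',round(o['finger_force'],1))
E
python3 -c "
from h import *
to(.4726,.266,.15,167.6)"
```

```text
units [-16.07  -7.41   2.94] turn -0.07 | t 0.1 pos [0.1219 0.5359 0.2232] yaw 167.2 q6 [ 1.24 -0.1 ]
```

Request:
servo_tool --pt "-1.5 -0.7 0.3 0 0" --pt "-3 -1.4 0.6 0 0" --pt "-4.5 -2.1 0.9 0 0" --pt "-6 -2.8 1.2 0 0" --pt "-7.5 -3.5 1.5 0 0" --pt "-9 -4.2 1.8 0 0" --pt "-10.5 -4.9 2.1 0 0" --pt "-12 -5.6 2.4 0 0" --pt "-13.5 -6.3 2.7 0 0" --pt "-15 -7 2.9 0 0"

```text
time: 0.93
tool_pos: [0.4468, 0.2828, 0.151]
ee_rot: [-3.141, -0.001, 2.918]
wrist_force: [-0.1, 1.2, -0.0]
width: 0.0939
finger_force: 0.0
```

Request:
servo_tool --pt "-0.5 -0.2 0 0 0" --pt "-1.07 -0.41 0 0 0" --pt "-1.07 -0.41 0 0 0" --pt "-1.07 -0.41 0 0 0" --pt "-1.07 -0.41 0 0 0"

```text
time: 1.35
tool_pos: [0.469, 0.2698, 0.1525]
ee_rot: [3.141, -0.0, 2.919]
wrist_force: [-0.7, 0.3, -0.2]
width: 0.0942
finger_force: 0.0
```

Run:
```python
from h import *
to(.4726,.266,.076,167.6);q()
s=snap('wrist','w1')
o=robot.get_obs(); M=R.from_euler('xyz',o['ee_rot']).as_matrix()
T=s['T_tool_cam']; Ti=np.linalg.inv(T)
def proj(p):
    c=Ti@np.r_[M.T@(np.array(p)-o['tool_pos']),1]; return [s['fx']*c[0]/c[2]+s['cx'],s['fy']*c[1]/c[2]+s['cy']]
im=s['image'].copy()
u=np.array([np.cos(np.radians(167.6)),np.sin(np.radians(167.6)),0])*.03; w=np.array([-u[1],u[0],0])/3
C=np.array([.4726,.266,.088])
pts=np.array([proj(C+a*u+b*w) for a,b in ((1,1),(1,-1),(-1,-1),(-1,1))])
cv2.polylines(im,[pts.round().astype(int)],True,(0,0,255),1)
cv2.imwrite('pics/w1o.png',im)
```

```text
units [-0.17 -0.12  3.06] turn -0.05 | t 1.35 pos [0.469  0.2698 0.1525] yaw 167.3 q6 [ 0.42 -0.93]
t 1.35 pos [0.469  0.2698 0.1525] F [-0.69  0.3  -0.17] T [ 0.056 -0.027 -0.014] w 0.0942 ff 0.0
```

View pics/w1o.png

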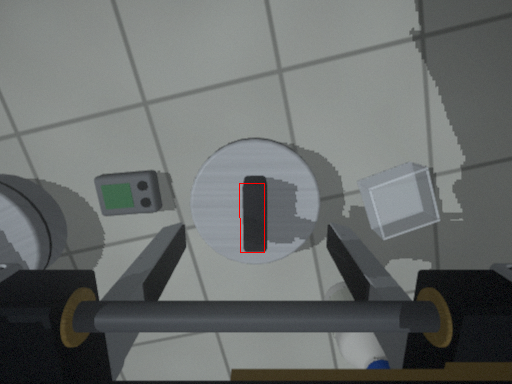

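The wrist view shows the left tin's bar at (255,214) against a prediction of (252,217), so the measurement holds to about 2 mm. I'll descend and grip.

Request:
servo_tool --pt "-0.15 -0.1 1 0 0" --pt "-0.15 -0.1 2 0 0" --pt "-0.15 -0.1 2.8 0 0" --pt "-0.15 -0.1 3.03 0 0" --pt "-0.15 -0.1 3.03 0 0" --pt "-0.15 -0.1 3.03 0 1" --pt "-0.15 -0.1 3.03 0 1" --pt "-0.15 -0.1 3.03 0 1" --pt "-0.15 -0.1 3.03 0 1" --pt "-0.15 -0.1 3.03 0 1"

```text
time: 2.23
tool_pos: [0.4736, 0.2656, 0.0775]
ee_rot: [3.14, 0.002, 2.918]
wrist_force: [-0.1, 0.7, 0.1]
width: 0.0638
finger_force: 0.0
```

Request:
servo_tool --pt "0 0 0 0 1" --pt "0 0 0 0 1" --pt "0 0 0 0 1" --pt "0 0 0 0 1"

```text
time: 2.57
tool_pos: [0.473, 0.2653, 0.0765]
ee_rot: [3.142, -0.0, 2.918]
wrist_force: [-0.1, -0.3, 0.4]
width: 0.0374
finger_force: 0.0
```

```bash
python3 -c "
from h import *
q();to(.4726,.266,.076,167.6)"
```

```text
t 2.57 pos [0.473  0.2653 0.0765] F [-0.14 -0.28  0.4 ] T [ 0.001 -0.008  0.017] w 0.0374 ff 0.0
units [0.02 0.02 0.02] turn -0.07 | t 2.57 pos [0.473  0.2653 0.0765] yaw 167.2 q6 [ 0.41 -0.94]
```

Request:
servo_tool --pt "0 0 0 0 1" --pt "0 0 0 0 1" --pt "0 0 0 0 1" --pt "0 0 0 0 1" --pt "0 0 0 0 1" --pt "0 0 0 0 1"

```text
time: 3.07
tool_pos: [0.4731, 0.2657, 0.0765]
ee_rot: [3.141, 0.0, 2.918]
wrist_force: [0.5, 2.3, -0.2]
width: 0.0196
finger_force: 30.0
```

Request:
servo_tool --pt "0 0 -0.5 0 1" --pt "0 0 -1.3 0 1" --pt "0 0 -2.3 0 1" --pt "0 0 -3.3 0 1" --pt "0 0 -4.2 0 1" --pt "0 0 -4.8 0 1" --pt "0 0 -5 0 1" --pt "0 0 -5 0 1" --pt "0 0 -5 0 1" --pt "0 0 -5 0 1"

```text
time: 3.9
tool_pos: [0.472, 0.2648, 0.1993]
ee_rot: [-3.139, -0.003, 2.918]
wrist_force: [-0.1, -0.2, -4.4]
width: 0.0197
finger_force: 30.0
```

```bash
python3 -c "
from h import *
q()
for i in range(4): snap('top','x');q()"
```

```text
t 3.9 pos [0.472  0.2648 0.1993] F [-0.06 -0.22 -4.35] T [-0.005 -0.039 -0.002] w 0.0197 ff 30.0
t 3.95 pos [0.472  0.2649 0.1992] F [-0.52  0.35 -4.52] T [ 0.051 -0.007  0.03 ] w 0.02 ff 30.0
t 4.0 pos [0.4721 0.2649 0.1994] F [ 0.9  -0.57 -3.37] T [0.015 0.002 0.017] w 0.0199 ff 30.0
t 4.05 pos [0.4723 0.265  0.1998] F [-0.85  0.78 -4.61] T [-0.017  0.022  0.023] w 0.0197 ff 30.0
t 4.1 pos [0.4725 0.2651 0.2001] F [ 0.59  0.19 -4.81] T [-0.01   0.017  0.025] w 0.0198 ff 30.0
```

Request:
servo_tool --pt "0 0.8 0 0 1" --pt "0 1.6 0 0 1" --pt "0 0.4 0 0 1" --pt "0 -0.8 0 0 1" --pt "0 -1.6 0 0 1" --pt "0 -0.4 0 0 1" --pt "0 0.8 0 0 1" --pt "0 1.6 0 0 1" --pt "0 1.6 0 0 1" --pt "0 1.6 0 0 1"

```text
time: 4.93
tool_pos: [0.4816, 0.3048, 0.2005]
ee_rot: [-3.14, -0.001, 2.919]
wrist_force: [-0.9, -0.7, -3.7]
width: 0.0198
finger_force: 30.0
```

```bash
cat >> h.py <<'E'
def tq(n=10):
    r=[]
    for i in range(n):
        robot.snapshot('top'); o=robot.get_obs(); M=R.from_euler('xyz',o['ee_rot']).as_matrix()
        if i>=3: r.append(np.r_[M.T@o['wrist_torque'],M.T@o['wrist_force']])
    r=np.array(r); print('tool-frame T,F mean',r.mean(0).round(4),'std',r.std(0).round(3)); q()
E
python3 -c "
from h import *
tq(13)"
```

```text
tool-frame T,F mean [-2.2000e-03  6.3000e-03 -4.2000e-03  8.4300e-02 -6.0300e-02  4.1611e+00] std [0.02  0.022 0.024 0.334 0.336 0.477]
t 5.58 pos [0.4819 0.3043 0.2016] F [-0.26 -0.45 -4.03] T [ 0.032 -0.004  0.05 ] w 0.0198 ff 30.0
```

Request:
servo_tool --pt "0 -1.2 0 0 1" --pt "0 -2.4 0 0 1" --pt "0 -3.2 0 0 1" --pt "0 -2 0 0 1" --pt "0 -0.8 0 0 1" --pt "0 -2 0 0 1" --pt "0 -3.2 0 0 1" --pt "0 -3.2 0 0 1" --pt "0 -3.2 0 0 1" --pt "0 -3.2 0 0 1"

```text
time: 6.42
tool_pos: [0.4644, 0.2266, 0.2019]
ee_rot: [3.14, 0.001, 2.917]
wrist_force: [-0.5, 0.5, -4.1]
width: 0.0196
finger_force: 30.0
```

```bash
python3 -c "
from h import *
tq(13);to(.473,.2657,.19,167.2)"
```

```text
tool-frame T,F mean [ 2.5000e-03 -4.0000e-04 -2.3000e-03 -5.6400e-02  9.9200e-02  4.2104e+00] std [0.028 0.036 0.032 0.44  0.289 0.487]
t 7.07 pos [0.4641 0.2264 0.2014] F [ 0.71  0.63 -4.39] T [ 0.006  0.009 -0.026] w 0.0202 ff 30.0
units [0.   1.61 0.46] turn -0.0 | t 7.07 pos [0.4641 0.2264 0.2014] yaw 167.2 q6 [ 0.34 -1.  ]
```

The left tin is silent: the moment changed by 0.005 N m, where a rolling ball would give about 0.1. I'll put it back where it stood.

Request:
servo_tool --pt "0 0.6 0 0 1" --pt "0 1.2 0 0 1" --pt "0 1.61 0.5 0 1" --pt "0 1.61 1.5 0 1" --pt "0 1.61 2.5 0 1" --pt "0 1.61 3.5 0 1" --pt "0 1.61 4.2 0 1" --pt "0 1.61 4.6 0 1" --pt "0 1.61 4.85 0 1" --pt "0 1.61 4.95 0 1"

```text
time: 7.9
tool_pos: [0.473, 0.2662, 0.0773]
ee_rot: [-3.141, -0.001, 2.918]
wrist_force: [-1.1, -0.5, -1.7]
width: 0.02
finger_force: 30.0
```

Request:
servo_tool --pt "0 0 0.03 0 1" --pt "0 0 0.06 0 1" --pt "0 0 0.06 0 1"

```text
time: 8.15
tool_pos: [0.474, 0.2662, 0.0776]
ee_rot: [3.14, 0.002, 2.918]
wrist_force: [0.2, 0.3, -3.0]
width: 0.0198
finger_force: 30.0
```

```bash
python3 -c "
from h import *
tq(5);to(.473,.2657,.0765,167.2)"
```

```text
tool-frame T,F mean [-0.1544  0.1676  0.0128  0.5348  1.1008  0.1168] std [0.003 0.003 0.013 0.101 0.035 0.365]
t 8.4 pos [0.474  0.2662 0.0776] F [-0.19  1.13  0.25] T [0.184 0.127 0.001] w 0.0196 ff 30.0
units [ 0.04 -0.03  0.04] turn -0.01 | t 8.4 pos [0.474  0.2662 0.0776] yaw 167.2 q6 [ 0.41 -0.94]
```

Request:
servo_tool --pt "0 0 0 0 0" --pt "0 0 0 0 0" --pt "0 0 0 0 0" --pt "0 0 0 0 0" --pt "0 0 0 0 0" --pt "0 0 0 0 0" --pt "0 0 -0.5 0 0" --pt "0 0 -1.2 0 0" --pt "0 0 -2.2 0 0" --pt "0 0 -3 0 0"

```text
time: 9.23
tool_pos: [0.4733, 0.2657, 0.1535]
ee_rot: [3.141, 0.001, 2.918]
wrist_force: [1.0, -0.4, 0.4]
width: 0.0833
finger_force: 0.0
```

```bash
python3 -c "
from h import *
q();to(.4495,-.0103,.15,11.7)"
```

```text
t 9.23 pos [0.4733 0.2657 0.1535] F [ 1.03 -0.37  0.36] T [-0.023 -0.03   0.002] w 0.0833 ff 0.0
units [ -1.52 -10.98   0.13] turn -4.09 | t 9.23 pos [0.4733 0.2657 0.1535] yaw 167.2 q6 [ 0.41 -0.94]
```

Request:
servo_tool --pt "-0.2 -1.3 0 -0.6 0" --pt "-0.4 -2.6 0 -1.2 0" --pt "-0.6 -3.9 0 -1.8 0" --pt "-0.8 -5.2 0 -2.4 0" --pt "-1 -6.5 0 -3 0" --pt "-1.1 -7.8 0 -3.6 0" --pt "-1.3 -9.1 0 -4.1 0" --pt "-1.4 -10.4 0 -4.1 0" --pt "-1.52 -10.98 0.1 -4.1 0" --pt "-1.52 -10.98 0.1 -4.1 0"

```text
time: 10.07
tool_pos: [0.4491, -0.0132, 0.1495]
ee_rot: [-3.14, 0.001, -2.941]
wrist_force: [-0.2, 0.3, -0.1]
width: 0.0941
finger_force: 0.0
```

```bash
python3 -c "
from h import *
robot.snapshot('top');robot.snapshot('top');robot.snapshot('top')
q();to(.4495,-.0103,.076,11.7)"
```

```text
t 10.22 pos [ 0.4494 -0.0099  0.1494] F [-0.85  0.43  0.49] T [0.067 0.036 0.001] w 0.0939 ff 0.0
units [ 0.   -0.02  2.93] turn 0.01 | t 10.22 pos [ 0.4494 -0.0099  0.1494] yaw -168.2 q6 [-0.15 -1.93]
```

Request:
servo_tool --pt "0 0 1 0 0.3" --pt "0 0 2 0 0.3" --pt "0 0 2.7 0 0.3" --pt "0 0 2.93 0 0.3" --pt "0 0 2.93 0 0.5" --pt "0 0 2.93 0 1" --pt "0 0 2.93 0 1" --pt "0 0 2.93 0 1" --pt "0 0 2.93 0 1" --pt "0 0 2.93 0 1"

```text
time: 11.05
tool_pos: [0.4498, -0.0105, 0.0764]
ee_rot: [-3.141, 0.002, -2.936]
wrist_force: [-0.1, -0.3, 0.3]
width: 0.0306
finger_force: 0.0
```

Request:
servo_tool --pt "0 0 0 0 1" --pt "0 0 0 0 1" --pt "0 0 0 0 1" --pt "0 0 0 0 1" --pt "0 0 0 0 1" --pt "0 0 0 0 1"

```text
time: 11.55
tool_pos: [0.4494, -0.0103, 0.0758]
ee_rot: [3.141, 0.001, -2.936]
wrist_force: [-1.2, 2.2, 3.1]
width: 0.0198
finger_force: 30.0
```

```bash
python3 -c "
from h import *
q();to(.4495,-.0103,.076,11.7)"
```

```text
t 11.55 pos [ 0.4494 -0.0103  0.0758] F [-1.23  2.15  3.15] T [0.399 0.079 0.035] w 0.0198 ff 30.0
units [-0.   -0.   -0.01] turn 0.01 | t 11.55 pos [ 0.4494 -0.0103  0.0758] yaw -168.2 q6 [-0.15 -1.93]
```

Gripped. Now lift and shake.

Request:
servo_tool --pt "0 0 -0.5 0 1" --pt "0 0 -1.3 0 1" --pt "0 0 -2.3 0 1" --pt "0 0 -3.3 0 1" --pt "0 0 -4.2 0 1" --pt "0 0 -4.8 0 1" --pt "0 0 -5 0 1" --pt "0 0 -5 0 1" --pt "0 0 -5 0 1"

```text
time: 12.3
tool_pos: [0.4484, -0.0105, 0.1986]
ee_rot: [3.141, -0.003, -2.936]
wrist_force: [0.6, 0.6, -4.6]
width: 0.0201
finger_force: 30.0
```

Request:
servo_tool --pt "0 0.8 0 0 1" --pt "0 1.6 0 0 1" --pt "0 0.4 0 0 1" --pt "0 -0.8 0 0 1" --pt "0 -1.6 0 0 1" --pt "0 -0.4 0 0 1" --pt "0 0.8 0 0 1" --pt "0 1.6 0 0 1" --pt "0 1.6 0 0 1" --pt "0 1.6 0 0 1"

```text
time: 13.13
tool_pos: [0.4399, 0.0292, 0.1983]
ee_rot: [3.141, -0.004, -2.934]
wrist_force: [-0.7, -1.2, -4.2]
width: 0.0197
finger_force: 30.0
```

```bash
python3 -c "
from h import *
tq(13)"
```

```text
tool-frame T,F mean [-0.0302  0.0127  0.0232 -0.0327 -0.0353  4.1036] std [0.032 0.022 0.031 0.44  0.418 0.427]
t 13.78 pos [0.4411 0.0286 0.2005] F [-0.32  0.68 -4.34] T [-0.009  0.057  0.01 ] w 0.0202 ff 30.0
```

Request:
servo_tool --pt "0 -1.2 0 0 1" --pt "0 -2.4 0 0 1" --pt "0 -3.2 0 0 1" --pt "0 -2 0 0 1" --pt "0 -0.8 0 0 1" --pt "0 -2 0 0 1" --pt "0 -3.2 0 0 1" --pt "0 -3.2 0 0 1" --pt "0 -3.2 0 0 1" --pt "0 -3.2 0 0 1"

```text
time: 14.62
tool_pos: [0.4573, -0.0495, 0.2004]
ee_rot: [3.141, -0.0, -2.937]
wrist_force: [0.3, -0.4, -4.1]
width: 0.02
finger_force: 30.0
```

```bash
python3 -c "
from h import *
tq(13);to(.4494,-.0103,.076,11.8)"
```

```text
tool-frame T,F mean [-0.0358 -0.0117  0.0128 -0.1224  0.1351  4.1976] std [0.029 0.02  0.04  0.388 0.455 0.443]
t 15.27 pos [ 0.4574 -0.0496  0.2004] F [ 0.29  0.8  -3.4 ] T [0.036 0.035 0.023] w 0.0197 ff 30.0
units [-0.01  1.6   4.98] turn -0.0 | t 15.27 pos [ 0.4574 -0.0496  0.2004] yaw -168.2 q6 [-0.23 -2.01]
```

The middle tin looks silent (moment change 0.006), but there is a constant −0.03 offset. I have time to spare, so I'll shake it once more in single strokes to be sure.

Request:
servo_tool --pt "0 1.2 0 0 1" --pt "0 2.4 0 0 1" --pt "0 3.2 0 0 1" --pt "0 3.2 0 0 1" --pt "0 3.2 0 0 1" --pt "0 3.2 0 0 1"

```text
time: 15.77
tool_pos: [0.4412, 0.0283, 0.2005]
ee_rot: [-3.141, 0.0, -2.936]
wrist_force: [1.2, -0.2, -3.3]
width: 0.0198
finger_force: 30.0
```

```bash
python3 -c "
from h import *
tq(20)"
```

```text
tool-frame T,F mean [-0.0392  0.0125 -0.0047 -0.0109  0.0361  4.0815] std [0.035 0.024 0.029 0.396 0.378 0.421]
t 16.77 pos [0.441  0.0287 0.2005] F [-0.04  0.94 -3.41] T [-0.011 -0.005  0.04 ] w 0.0195 ff 30.0
```

Request:
servo_tool --pt "0 -1.2 0 0 1" --pt "0 -2.4 0 0 1" --pt "0 -3.2 0 0 1" --pt "0 -3.2 0 0 1" --pt "0 -3.2 0 0 1" --pt "0 -3.2 0 0 1"

```text
time: 17.27
tool_pos: [0.4572, -0.0492, 0.2003]
ee_rot: [3.141, -0.0, -2.936]
wrist_force: [-1.0, 0.0, -4.7]
width: 0.02
finger_force: 30.0
```

```bash
python3 -c "
from h import *
tq(20);to(.4494,-.0103,.076,11.8)"
```

```text
tool-frame T,F mean [-0.0253  0.004  -0.0063  0.134   0.1922  3.9414] std [0.036 0.034 0.031 0.466 0.4   0.342]
t 18.27 pos [ 0.4574 -0.0497  0.2004] F [-0.04  0.09 -4.14] T [-0.017 -0.032  0.005] w 0.0201 ff 30.0
units [-0.01  1.61  4.98] turn -0.0 | t 18.27 pos [ 0.4574 -0.0497  0.2004] yaw -168.2 q6 [-0.23 -2.01]
```

The middle tin is confirmed silent, so it goes back.

Request:
servo_tool --pt "0 0.6 0 0 1" --pt "0 1.2 0 0 1" --pt "0 1.61 0.5 0 1" --pt "0 1.61 1.5 0 1" --pt "0 1.61 2.5 0 1" --pt "0 1.61 3.5 0 1" --pt "0 1.61 4.2 0 1" --pt "0 1.61 4.6 0 1" --pt "0 1.61 4.85 0 1" --pt "0 1.61 4.95 0 1"

```text
time: 19.1
tool_pos: [0.449, -0.0102, 0.0762]
ee_rot: [3.141, -0.001, -2.936]
wrist_force: [-1.7, -0.1, 0.0]
width: 0.0196
finger_force: 30.0
```

Request:
servo_tool --pt "0 0 0.03 0 1" --pt "0 0 0.05 0 1" --pt "0 0 0.05 0 1" --pt "0 0 0.05 0 1"

```text
time: 19.43
tool_pos: [0.45, -0.0103, 0.0765]
ee_rot: [-3.141, 0.002, -2.936]
wrist_force: [-0.3, 0.3, -4.0]
width: 0.0197
finger_force: 30.0
```

```bash
python3 -c "
from h import *
q();to(.4494,-.0103,.076,11.8)"
```

```text
t 19.43 pos [ 0.45   -0.0103  0.0765] F [-0.26  0.26 -4.03] T [0.036 0.019 0.031] w 0.0197 ff 30.0
units [0.02 0.01 0.02] turn -0.0 | t 19.43 pos [ 0.45   -0.0103  0.0765] yaw -168.2 q6 [-0.15 -1.93]
```

Request:
servo_tool --pt "0 0 0.06 0 1" --pt "0 0 0.06 0 1" --pt "0 0 0.06 0 0" --pt "0 0 0.06 0 0" --pt "0 0 0.06 0 0" --pt "0 0 0.06 0 0" --pt "0 0 0.06 0 0" --pt "0 0 0.06 0 0"

```text
time: 20.1
tool_pos: [0.4492, -0.0102, 0.0738]
ee_rot: [3.141, -0.0, -2.936]
wrist_force: [0.4, 0.2, 0.4]
width: 0.0564
finger_force: 0.0
```

Request:
servo_tool --pt "0 0 -0.5 0 0" --pt "0 0 -1.3 0 0" --pt "0 0 -2.3 0 0" --pt "0 0 -3 1 0" --pt "0 0 -3 2.1 0" --pt "0 0 -3 3.2 0" --pt "0 0 -3 4.3 0" --pt "0 0 -3 5.4 0" --pt "0 0 -3 6.5 0" --pt "0 0 -3 7.6 0"

```text
time: 20.93
tool_pos: [0.4491, -0.0102, 0.1488]
ee_rot: [3.142, -0.0, 2.546]
wrist_force: [-0.9, -0.8, -0.8]
width: 0.0942
finger_force: 0.0
```

```bash
python3 -c "
from h import *
q();to(.4293,-.2778,.15,28.7)"
```

```text
t 20.93 pos [ 0.4491 -0.0102  0.1488] F [-0.9  -0.79 -0.78] T [-0.04  -0.002 -0.014] w 0.0942 ff 0.0
units [-5.35 -9.3  -0.05] turn -10.47 | t 20.93 pos [ 0.4491 -0.0102  0.1488] yaw 145.9 q6 [-0.15 -1.12]
```

Request:
servo_tool --pt "-0.5 -1 0 1 0" --pt "-1.1 -2 0 2.1 0" --pt "-1.7 -3 0 3.2 0" --pt "-2.3 -4 0 4.3 0" --pt "-2.9 -5 0 5.4 0" --pt "-3.5 -6 0 6.5 0" --pt "-4 -7 0 7.6 0" --pt "-4.5 -8 0 8.7 0" --pt "-5 -8.8 0 9.8 0" --pt "-5.35 -9.3 0 10.9 0"

```text
time: 21.77
tool_pos: [0.4303, -0.2802, 0.1487]
ee_rot: [-3.141, 0.001, 1.402]
wrist_force: [-0.2, 0.5, 0.5]
width: 0.0939
finger_force: 0.0
```

Request:
servo_tool --pt "0 0 0 1.1 0" --pt "0 0 0 2.2 0" --pt "0 0 0 3.3 0" --pt "0 0 0 4.4 0" --pt "0 0 0 5.5 0" --pt "0 0 0 6.6 0" --pt "0 0 0 7.7 0" --pt "0 0 0 8.6 0" --pt "0 0 0 8.6 0" --pt "0 0 0 8.6 0"

```text
time: 22.6
tool_pos: [0.4308, -0.2778, 0.1488]
ee_rot: [-3.141, 0.0, 0.512]
wrist_force: [-0.0, -0.2, 0.2]
width: 0.0941
finger_force: 0.0
```

```bash
python3 -c "
from h import *
q();to(.4293,-.2778,.076,28.7)"
```

```text
t 22.6 pos [ 0.4308 -0.2778  0.1488] F [-0.05 -0.2   0.19] T [-0.038  0.097 -0.025] w 0.0941 ff 0.0
units [-0.05 -0.03  2.91] turn 0.1 | t 22.6 pos [ 0.4308 -0.2778  0.1488] yaw 29.3 q6 [-0.68  0.38]
```

Request:
servo_tool --pt "-0.05 -0.03 1 0.1 0.3" --pt "-0.05 -0.03 2 0.1 0.3" --pt "-0.05 -0.03 2.7 0.1 0.3" --pt "-0.05 -0.03 2.91 0.1 0.3" --pt "-0.05 -0.03 2.91 0.1 0.5" --pt "-0.05 -0.03 2.91 0.1 1" --pt "-0.05 -0.03 2.91 0.1 1" --pt "-0.05 -0.03 2.91 0.1 1" --pt "-0.05 -0.03 2.91 0.1 1" --pt "-0.05 -0.03 2.91 0.1 1"

```text
time: 23.43
tool_pos: [0.4299, -0.2781, 0.0771]
ee_rot: [3.14, -0.001, 0.499]
wrist_force: [-0.2, -0.2, -0.4]
width: 0.0308
finger_force: 0.0
```

Request:
servo_tool --pt "0 0 0 0 1" --pt "0 0 0 0 1" --pt "0 0 0 0 1" --pt "0 0 0 0 1" --pt "0 0 0 0 1" --pt "0 0 0 0 1"

```text
time: 23.93
tool_pos: [0.4297, -0.2781, 0.0766]
ee_rot: [3.141, -0.0, 0.499]
wrist_force: [0.6, -0.6, 3.8]
width: 0.0197
finger_force: 30.0
```

Request:
servo_tool --pt "0 0 -0.5 0 1" --pt "0 0 -1.3 0 1" --pt "0 0 -2.3 0 1" --pt "0 0 -3.3 0 1" --pt "0 0 -4.2 0 1" --pt "0 0 -4.8 0 1" --pt "0 0 -5 0 1" --pt "0 0 -5 0 1" --pt "0 0 -5 0 1"

```text
time: 24.68
tool_pos: [0.4288, -0.2772, 0.1993]
ee_rot: [-3.138, 0.001, 0.499]
wrist_force: [-0.0, -0.2, -3.9]
width: 0.0199
finger_force: 30.0
```

Request:
servo_tool --pt "0 0.8 0 0 1" --pt "0 1.6 0 0 1" --pt "0 0.4 0 0 1" --pt "0 -0.8 0 0 1" --pt "0 -1.6 0 0 1" --pt "0 -0.4 0 0 1" --pt "0 0.8 0 0 1" --pt "0 1.6 0 0 1" --pt "0 1.6 0 0 1" --pt "0 1.6 0 0 1"

```text
time: 25.52
tool_pos: [0.4477, -0.3126, 0.1981]
ee_rot: [-3.136, 0.002, 0.498]
wrist_force: [0.7, 0.5, -4.3]
width: 0.0201
finger_force: 30.0
```

```bash
python3 -c "
from h import *
tq(13)"
```

```text
tool-frame T,F mean [ 3.0600e-02 -1.3720e-01 -3.4000e-03  1.6460e-01 -5.6700e-02  3.5216e+00] std [0.026 0.039 0.036 0.415 0.508 0.578]
t 26.17 pos [ 0.4485 -0.3128  0.2013] F [ 0.86 -0.53 -3.81] T [ 0.017  0.111 -0.059] w 0.0198 ff 30.0
```

Request:
servo_tool --pt "0 -1.2 0 0 1" --pt "0 -2.4 0 0 1" --pt "0 -3.2 0 0 1" --pt "0 -2 0 0 1" --pt "0 -0.8 0 0 1" --pt "0 -2 0 0 1" --pt "0 -3.2 0 0 1" --pt "0 -3.2 0 0 1" --pt "0 -3.2 0 0 1" --pt "0 -3.2 0 0 1"

```text
time: 27.0
tool_pos: [0.4106, -0.2429, 0.2018]
ee_rot: [3.14, -0.001, 0.499]
wrist_force: [0.3, -0.3, -3.9]
width: 0.0198
finger_force: 30.0
```

```bash
python3 -c "
from h import *
tq(13);to(.6765,-.1017,.232,28.7)"
```

```text
tool-frame T,F mean [-3.7400e-02 -1.6160e-01  2.1000e-03  1.0200e-01  6.0200e-02  3.9961e+00] std [0.023 0.025 0.026 0.517 0.414 0.549]
t 27.65 pos [ 0.4103 -0.2427  0.2012] F [ 0.21  0.12 -3.73] T [-0.109  0.128  0.026] w 0.0197 ff 30.0
units [12.05  0.14 -1.23] turn -0.02 | t 27.65 pos [ 0.4103 -0.2427  0.2012] yaw 28.6 q6 [-0.65  0.42]
```

The right tin's moment flips by 0.068 N m with the stroke, so this is the rattler. The steady −0.15 N m about tool y is odd, so I'll look at how it hangs.

Run:
```python
from h import *
a=robot.snapshot('wrist')['image'];b=snap('side','side2')['image']
cv2.imwrite('pics/v3.png',cv2.resize(np.hstack([a[:,60:450],cv2.resize(b[130:330,170:370],(384,384),interpolation=cv2.INTER_CUBIC)]),(774,384)))
```

```text
(no output)
```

View pics/v3.png

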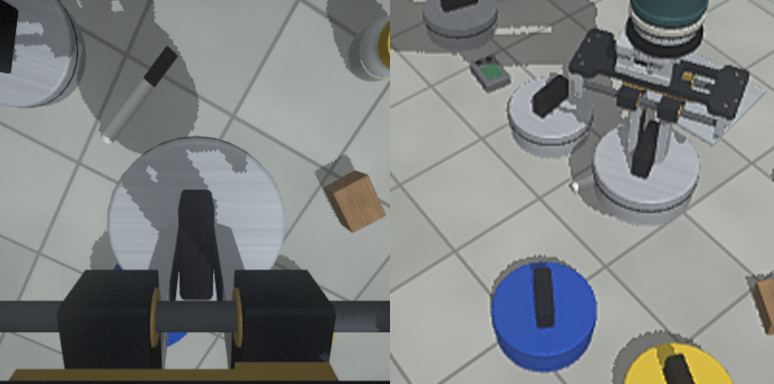

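The tin is held by its bar, at wrist-crop pixel (197,245), with clearance all round. I'll compare its outline with an upright projection to check tilt and offset.

Run:
```python
from h import *
from scipy.optimize import least_squares
o=robot.get_obs(); s=snap('wrist','w4'); Ti=np.linalg.inv(s['T_tool_cam']); im=s['image'].copy()
th=np.linspace(0,2*np.pi,90)
def ring(dx,tilt,z=.026,r=.062):  # z: tool depth of lid plane below TCP
    p=np.c_[r*np.cos(th),r*np.sin(th),z+0*th]
    p=R.from_euler('y',tilt).apply(p)+[dx,0,0]
    c=np.c_[p,np.ones(90)]@Ti.T
    return np.c_[s['fx']*c[:,0]/c[:,2]+s['cx'],s['fy']*c[:,1]/c[:,2]+s['cy']]
for dx,t,col in ((0,0,(0,0,255)),(0,.1,(0,255,0)),(0,-.1,(255,0,0))):
    pp=ring(dx,t); cv2.polylines(im,[pp.round().astype(int)],True,col,1); print(dx,t,pp.min(0),pp.max(0))
b=snap('side','side3'); ims=b['image'].copy()
M=R.from_euler('xyz',o['ee_rot']).as_matrix(); Mc=R.from_euler('xyz',b['orientation']).as_matrix()
for t,col in ((0,(0,0,255)),(.1,(0,255,0)),(-.1,(255,0,0))):
    p=np.c_[.062*np.cos(th),.062*np.sin(th),.026+0*th]; w=R.from_euler('y',t).apply(p)@M.T+o['tool_pos']
    c=(w-b['eye'])@Mc; uv=np.c_[b['fx']*c[:,0]/c[:,2]+b['cx'],b['fy']*c[:,1]/c[:,2]+b['cy']]
    uv=(uv-[270,190])*4.8; 
    if t==0: big=cv2.resize(ims[190:270,270:350],(384,384),interpolation=cv2.INTER_CUBIC)
    cv2.polylines(big,[uv.round().astype(int)],True,col,1)
cv2.imwrite('pics/v4.png',np.hstack([im[:,60:450],big]))
```

```text
0 0 [166.95336853 139.15955358] [347.14446714 307.58010093]
0 0.1 [166.35689204 136.19677393] [347.76155237 299.24636388]
0 -0.1 [167.42173468 142.90550406] [346.64211985 315.8246234 ]
```

View pics/v4.png

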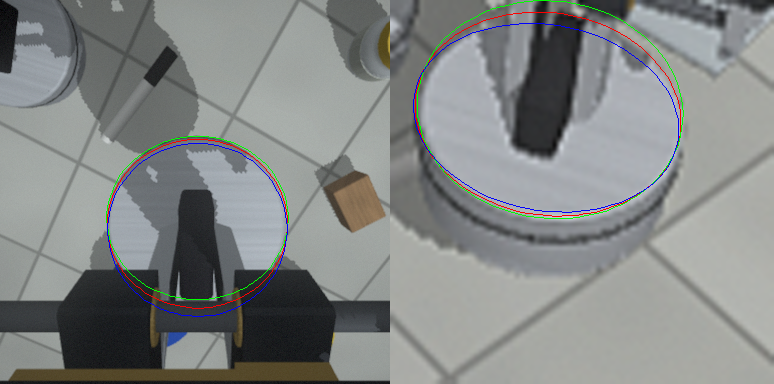

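It hangs upright and centred: the lid outline matches the prediction within a few pixels, so tilt is under 0.1 rad. One more single-stroke pair will confirm the rattle.

Request:
servo_tool --pt "0 1.2 0 0 1" --pt "0 2.4 0 0 1" --pt "0 3.2 0 0 1" --pt "0 3.2 0 0 1" --pt "0 3.2 0 0 1" --pt "0 3.2 0 0 1"

```text
time: 28.35
tool_pos: [0.4482, -0.3124, 0.2008]
ee_rot: [-3.14, 0.0, 0.499]
wrist_force: [0.7, 0.4, -3.4]
width: 0.0198
finger_force: 30.0
```

```bash
python3 -c "
from h import *
tq(18)"
```

```text
tool-frame T,F mean [ 0.0639 -0.1642  0.0071  0.1109 -0.3386  3.8944] std [0.038 0.017 0.017 0.476 0.48  0.441]
t 29.25 pos [ 0.4485 -0.3129  0.2011] F [ 0.19  0.52 -3.07] T [-0.006  0.17  -0.004] w 0.02 ff 30.0
```

Request:
servo_tool --pt "0 -1.2 0 0 1" --pt "0 -2.4 0 0 1" --pt "0 -3.2 0 0 1" --pt "0 -3.2 0 0 1" --pt "0 -3.2 0 0 1" --pt "0 -3.2 0 0 1"

```text
time: 29.75
tool_pos: [0.4106, -0.2432, 0.2015]
ee_rot: [3.14, -0.0, 0.499]
wrist_force: [0.9, -1.3, -3.5]
width: 0.0199
finger_force: 30.0
```

```bash
python3 -c "
from h import *
tq(18);to(.6765,-.1017,.232,28.7)"
```

```text
tool-frame T,F mean [-0.0297 -0.1591  0.0044  0.0165  0.1635  4.0367] std [0.03  0.021 0.031 0.465 0.437 0.396]
t 30.65 pos [ 0.4103 -0.2426  0.2012] F [ 0.03 -0.43 -3.66] T [-0.031  0.132  0.018] w 0.0197 ff 30.0
units [12.05  0.14 -1.23] turn -0.02 | t 30.65 pos [ 0.4103 -0.2426  0.2012] yaw 28.6 q6 [-0.65  0.42]
```

It flips by 0.094 again, so tin_right is the rattler. I'll carry it to the plate.

Request:
servo_tool --pt "0.4 0 -0.3 0 1" --pt "1.1 0 -0.7 0 1" --pt "1.9 0 -1.23 0 1" --pt "2.7 0 -1.23 0 1" --pt "3.5 0 -1.23 0 1" --pt "4.3 0 -1.23 0 1" --pt "5.1 0 -1.23 0 1" --pt "5.9 0.1 -1.23 0 1" --pt "6.7 0.1 -1.23 0 1" --pt "7.5 0.14 -1.23 0 1"

```text
time: 31.48
tool_pos: [0.5782, -0.1547, 0.2323]
ee_rot: [-3.142, -0.001, 0.499]
wrist_force: [-0.5, -0.2, -3.9]
width: 0.0201
finger_force: 30.0
```

Request:
servo_tool --pt "0.8 0 0 0 1" --pt "1.6 0 0 0 1" --pt "2.4 0 0 0 1" --pt "3.1 0 0 0 1" --pt "3.7 0 0 0 1" --pt "4.2 0 0 0 1" --pt "4.5 0 0 0 1" --pt "4.55 0 0 0 1" --pt "4.55 0 0 0 1" --pt "4.55 0 0 0 1"

```text
time: 32.32
tool_pos: [0.6762, -0.1018, 0.232]
ee_rot: [-3.142, 0.001, 0.499]
wrist_force: [-1.0, 0.8, -3.4]
width: 0.0195
finger_force: 30.0
```

Request:
servo_tool --pt "0 0 0 0 1" --pt "0 0 0 0 1" --pt "0 0 0 0 1" --pt "0 0 0 0 1" --pt "0 0 0 0 1" --pt "0 0 0 0 1" --pt "0 0 0 0 1" --pt "0 0 0 0 1" --pt "0 0 0 0 1" --pt "0 0 0 0 1"

```text
time: 33.15
tool_pos: [0.6765, -0.1016, 0.2319]
ee_rot: [-3.142, -0.0, 0.499]
wrist_force: [-0.1, -1.1, -3.6]
width: 0.0195
finger_force: 30.0
```

```bash
python3 -c "
from h import *
q();to(.6765,-.1017,.232,28.7)
s=snap('top','topE');cv2.imwrite('pics/topEb.png',cv2.resize(s['image'],(800,600)))
b=snap('side','sideE')"
```

```text
t 33.15 pos [ 0.6765 -0.1016  0.2319] F [-0.08 -1.07 -3.62] T [-0.099  0.078  0.034] w 0.0195 ff 30.0
units [-0.  0. -0.] turn -0.02 | t 33.15 pos [ 0.6765 -0.1016  0.2319] yaw 28.6 q6 [-0.23  0.84]
```

View pics/topEb.png

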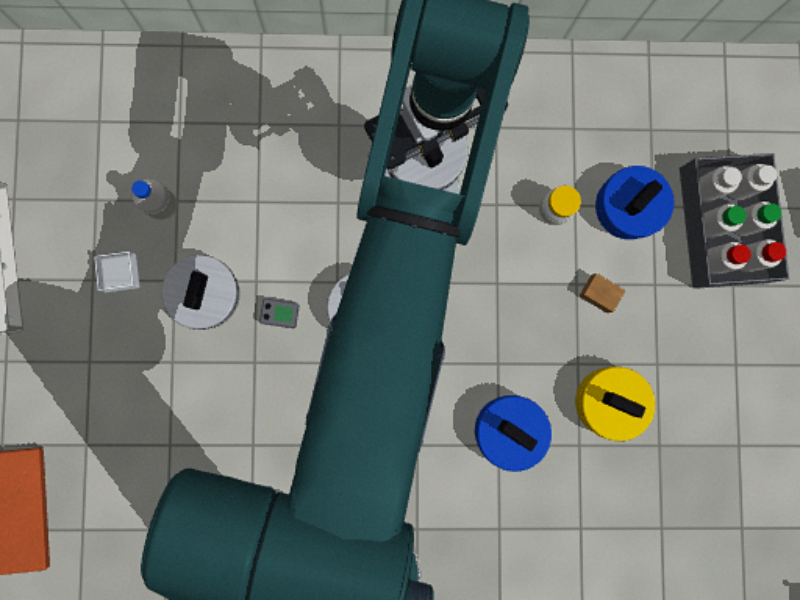

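View pics/sideE.png

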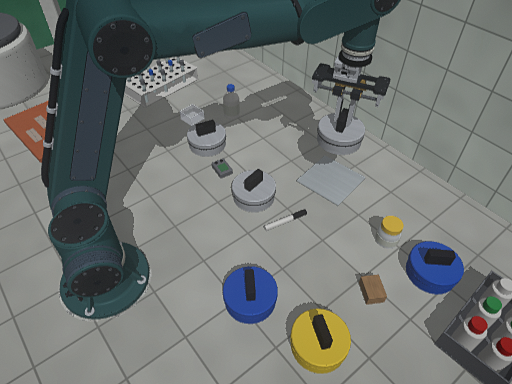

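The side view shows the tin held upright over the plate at (341,130). The left and middle tins stand at their original pixels, (206,135) and (253,188), and the bystanders haven't moved. I'm handing the job in.

```bash
python3 -c "
from h import *
print(robot.close_job())"
```

```text
the job is handed in; nothing more can be done
None
```

The rattling tin is tin_right: I handed the job in with it held still and upright about 15 cm above the plate's middle, tin_left and tin_middle back where they stood, and no bystander moved; the judging gave no verdict.

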